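# Hang the stamp on the stamp carousel

### The arm

A 7-joint arm with a two-finger parallel gripper is mounted at the origin on the work surface; the furniture and walls round the work are solid. World frame = base frame: x ahead of the robot, y to its left, z up, the work surface at z = 0. Lengths are in mm, angles in rad, forces in N, time in s.
With the tool pointing down it reaches from about 425 to 925 mm from the base axis. Payload 6.8 kg.
Tool frame: the origin (TCP) lies between the finger pads; the fingertips stand bot.tips_ahead ahead of it and the grasp point (between the pads) lies 6 mm ahead of it (bot.tips_ahead is the distance from the TCP to the fingertips, in mm); z points along the fingers, y is the line along which they close (so a half turn about z gives the same grasp; the last joint's range is limited). The gripper opens to 85 mm and grips with 20 to 120 N. Pads are 22 mm wide; open, the fingers measure 114 mm over their backs; the gripper's body (76 mm by 85 mm) begins 54 mm behind the grasp point. The pads swing forward as they close: fully open they stand 13 mm farther back than shut.
Start: joints at [-1.333, 0.477, 0.022, 1.555, -0.011, 1.109, -0.083], TCP at [228.788, 635.061, 256.308] pointing down, gripper open.
Joint ranges: [-2.96, 2.96], [-0.34, 2.1], [-1.41, 1.46], [0.24, 2.44], [-1.37, 4.51], [0.17, 1.92], [-2.96, 2.96]. Speed limits (rad/s): [2.39, 2.39, 3.14, 3.14, 3.14, 3.14, 3.14].

### API

Orientations are given as a rotation vector (axis times angle).
In Python, from plant import bot gives the robot as it stands.
- The arm moves only by the tool send_rows, never from a script. Its argument "increments" is text: rows parted by semicolons, each of 5 numbers parted by spaces: the shift along the tool's x, y, z in m, then the turn about the tool's z in degrees, then the opening, from -1 (shut) to 1 (fully open). A call has 1 to 12 rows; each row shifts and turns the commanded pose from where the row before left it, along the tool's axes as they then stand; what a row does not reach is not made up. A row lasts 1/8 s, in which the tool goes at most 62.5 mm and 10.7 degrees, less where a joint would pass 70% of its speed; a pose out of reach is approached as far as the arm can. A call with a gripper value outside its range is refused whole. The fingers move at their own pace and stop on an object; "force" is the grip in N (left out, the last holds). Time passes only in rows, so rows that do not move let the fingers close. It gives the time, the measured TCP pose, the force, the opening and the grip force at its end, in the units of the state.
- bot.sense(): the state, without advancing time (a new reading comes with each control period).
- bot.snapshot(name): name is "scene" or "top" or "wrist"; returns (picture, depth): 384x512x3 uint8, red, green, blue; 384x512 float32, mm along the optical axis (not along the pixel's ray), 0 where there is no reading.
- bot.camera_params(name): a dict with "mtx" (3x3 intrinsics, pixels), "R" (3x3) and "t" (3): a world point X has camera coordinates R X + t. Camera axes: x right, y down, z forward; pixel columns grow to the right and rows downward; lengths in mm; the calibration is good to about 2 mm. A picture is of the moment at which its call begins: read the wrist's pose just before it. camera_params takes no time and is no camera call; for the wrist camera it gives the pose at the moment of the call.
- bot.close_job(): hands the job in; it is judged then, once.
The state is a dict: "time": time; "joint_positions": joint angles; "joint_velocities": joint speeds; "joint_efforts": joint torques, N m; "eef_pos": TCP position; "ee_rot": TCP orientation; "ft_force": force on the tool from outside, world axes, zero at the start; "moment": the same for the moment, N m; "opening": opening from 0.0 (shut) to 1.0 (fully open); "gripper_force": force on a finger pad.
Only numpy, scipy, OpenCV 4.12 (cv2) and the standard library are available. Lean on these libraries where they do the work, as an engineer would, in place of code of your own. Each camera call takes 0.05 s, during which the arm holds its last target. There are 200 camera calls.

### The job

Turn the stamp carousel (it has a crank peg on top) until the one empty fork stands square in the gap of the brass guard. Then take the rubber stamp off its pad, pass it end-on through the gap, hang it upright by its knob on that fork, give it a quarter turn so that its plate lies crosswise behind the guard like the others, and let go, leaving the fork square in the gap. Do not knock over or push away the glue stick, the desk clock or the ink bottle.

Things in the scene. Friction and masses are not known exactly. Their poses are not given: they have to be found in the camera images.
- stand: Fixed stand of the carousel, a round dark wood foot 220 mm across and 12 mm high. Origin: on the desk, on the carousel's upright axis; z up. A brass guard band surrounds the carousel: mid radius 104 mm, 4 mm thick, 40 to 78 mm above the desk, on thin posts. Its only gap is centred on the stand's own -x direction, roughly toward the robot.
- guard_gap (a point): Middle of the gap in the brass guard band, 104 mm from the carousel axis along the stand's -x, 59 mm above the desk; axes as the stand's. The gap is 44 mm wide; posts of 6 mm diameter at its two ends, up to 78 mm high, leave about 39 mm clear.
- carousel (a joint): Angle of the carousel about its upright axis, rad, counted without end, growing counter-clockwise from above. The empty fork is centred in the guard's gap at 0 and at every full turn (2 pi). It turns either way without stops; dry friction of about 0.06 N m keeps it where it is left.
- hub_top (a point): On the carousel axis, top of the wooden column (15 mm radius, top 140 mm above the desk), from which a short crank arm leads out, 10 mm thick, to the peg. Below is a hub of 20 mm radius, up to 100 mm high, with six radial wire forks, 60 degrees apart. Five carry stamps that do not come off (plates crosswise, knobs 78 mm from the axis and up to 114 mm high); one is empty.
- empty_fork (a point): Seat on the empty fork: 78 mm from the axis, midway between its two radial wires, level with their tops, 90 mm above the desk; its x points to the axis. The wires are 5 mm thick, 18 mm apart clear, open outward; their tips, 98 mm from the axis, flare out and rise 4.5 mm. A cross wire 64 mm from the axis stops the stamp's neck.
- peg_top (a point): Centre of the top of the crank peg: an upright round steel peg 12 mm in diameter, 32 mm tall (140 to 172 mm above the desk), standing on the end of the crank arm 28 mm from the axis, straight across the axis from the empty fork. Held between the fingers, it can be led round the axis.
- stamp: The loose wooden rubber stamp, about 70 g, standing upright on the stamp pad. Origin: centre of its underside; z up; its plate is 24 mm along x, 52 mm along y, 13 mm high. Above it a round neck 14 to 15 mm across up to 41 mm, then a round knob up to 74 mm, flaring to 27 mm across at 57 mm. Hung on the fork its knob rests on the two wires, origin about 50 mm below the wires' tops.
- stamp_pad: Fixed tin stamp pad, 56 mm along x, 86 mm along y, 16 mm high; origin: centre of its underside on the desk. The stamp stands on it.
- glue_stick: Loose upright glue stick, 28 mm in diameter, 92 mm tall, near the pad; origin: centre of its underside.
- desk_clock: Loose wooden desk clock, 53 mm along x, 100 mm along y, 88 mm tall, near the pad; origin: centre of its underside.
- ink_bottle: Loose square ink bottle, 52 x 52 mm, 64 mm tall, near the pad; origin: centre of its underside.
There are look-alikes about, which are no part of the job. Of the things like the stamp_pad, leave any that is blue or green; of the rest the larger one is meant.

How it is judged (in metres and radians):
On the way:
1. the carousel is turned so that the empty fork stands in the gap of the guard (within 13 mm sideways) while the stamp is still on its pad (y of empty_fork in the frame of stand between -0.013 and 0.013 m and x of empty_fork in the frame of stand below -0.06 m and horizontal distance between stamp and stamp_pad below 0.035 m), for 0.3 s.
At the end, for the whole second after the job is handed in: the empty fork stands in the gap of the guard (within 13 mm sideways) and the stamp hangs on it by its knob, at rest: within 11 mm of the seat, its underside 44 to 56 mm below the wires, upright within 0.2 rad, its plate crosswise to the gap within 0.35 rad (y of empty_fork in the frame of stand between -0.013 and 0.013 m and x of empty_fork in the frame of stand below -0.06 m and horizontal distance between stamp and empty_fork below 0.011 m and z of stamp in the frame of empty_fork between -0.056 and -0.044 m and angle between the y axis of stamp and the y axis of stand, either way round below 0.35 rad and angle between stamp's own z axis and vertical below 0.2 rad and linear speed of stamp below 0.03 m/s); the robot touches nothing.
It fails at once if the glue stick is shifted by more than 30 mm or tipped by more than 0.5 rad (distance of glue_stick from where it was at the start of the episode above 0.03 m or angle between glue_stick's own z axis and vertical above 0.5 rad).
It fails at once if the desk clock is shifted by more than 30 mm or tipped by more than 0.5 rad (distance of desk_clock from where it was at the start of the episode above 0.03 m or angle between desk_clock's own z axis and vertical above 0.5 rad).
It fails at once if the ink bottle is shifted by more than 30 mm or tipped by more than 0.5 rad (distance of ink_bottle from where it was at the start of the episode above 0.03 m or angle between ink_bottle's own z axis and vertical above 0.5 rad).
It also fails if it takes over 67 s, if anything falls off the work surface, if the arm or the gripper's body presses on something with over 40 N, if the wrist force passes 120 N, or if a joint passes its speed limit or range.

## Working session

There is one attempt and no reset: what is moved stays moved. The work goes in short steps, Python scripts to look and compute and a tool call to move; the robot and the scene stay as the last step left them, time stands still between calls to the robot, and variables do not carry over. Pictures are saved under pics/ and viewed, at most 12 in all, crops included, and the job is handed in when it is done.

Besides the shell and the picture viewer there is one more tool, called by a JSON object that holds its "name" and its "arguments". send_rows: Moves the arm, as the interface text tells. Its arguments: {"type":"object","properties":{"increments":{"type":"string"},"force":{"type":"number"}},"required":["increments"]}

```bash
mkdir -p pics
cat > h.py <<'E'
import numpy as np, cv2
from plant import bot
def snap(n,f=None):
    p=bot.camera_params(n); im,d=bot.snapshot(n)
    if f: cv2.imwrite('pics/'+f,im[:,:,::-1]); np.savez('pics/'+f+'.npz',im=im,d=d,**{k:np.array(p[k]) for k in('mtx','R','t')})
    return im,d,p
def ld(f):
    z=np.load('pics/'+f+'.npz'); return z['im'],z['d'],z
def ray(p,u,v,z):
    R=np.array(p['R']);t=np.array(p['t']).ravel();c=-R.T@t
    r=R.T@np.linalg.inv(np.array(p['mtx']))@np.array([u,v,1.]); return c+r*(z-c[2])/r[2]
def cloud(p,d):
    v,u=np.indices(d.shape); K=np.linalg.inv(np.array(p['mtx']))
    X=(np.stack([u,v,np.ones_like(u)],-1)@K.T)*d[...,None]
    return (X-np.array(p['t']).ravel())@np.array(p['R'])
def proj(p,X):
    x=np.array(p['mtx'])@(np.array(p['R'])@np.array(X)+np.array(p['t']).ravel()); return x[:2]/x[2]
E
python3 - <<'E'
from h import *
print(bot.sense(),bot.tips_ahead)
a=snap('top','top0.png')[0];b=snap('scene','scene0.png')[0]
E
```

```text
{'time': 0.0, 'joint_positions': array([-1.33307152,  0.47780796,  0.02236121,  1.55647662, -0.01152738,
        1.10928281, -0.08310077]), 'joint_velocities': array([ 6.99637032e-05, -3.36929354e-04,  2.32038393e-03,  9.08601284e-04,
        1.57141279e-03,  1.31810950e-03,  6.95816963e-04]), 'joint_efforts': array([-2.40086956e-04, -5.96471000e+01,  1.60790976e+00, -2.81190044e+01,
        1.24897700e-02,  9.53016628e-03, -6.20962268e-06]), 'eef_pos': array([228.63551671, 634.50889423, 255.31018816]), 'ee_rot': array([-5.40500173e-01, -3.09454794e+00,  2.88393610e-03]), 'ft_force': array([ 0.23949831, -0.13928397, -0.2420285 ]), 'moment': array([ 0.00509187, -0.04421683,  0.02078699]), 'gripper_force': 0.0, 'opening': 0.9993901576620025} 25.0
```

View pics/top0.png

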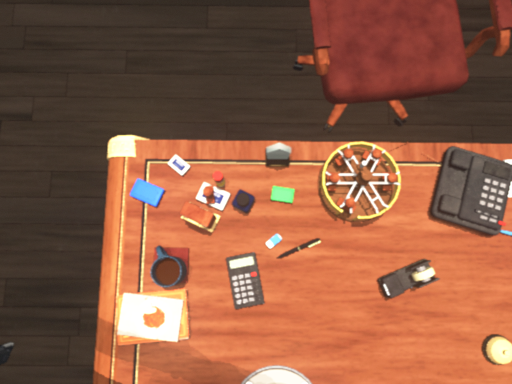

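View pics/scene0.png

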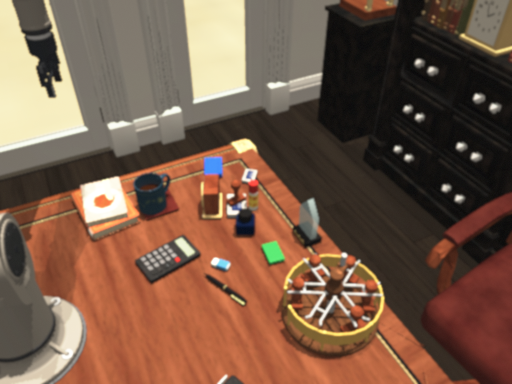

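Top view: the carousel is at (361,180). The pad candidates are a white one with the stamp at (212,195), a smaller white one at (179,165), a blue one at (147,193) and a green one at (283,194). The larger non-blue/green one, at (212,195), fits, and the stamp stands on it. I'll confirm that in an enlarged crop.

Run:
```python
from h import *
im,d,p=ld('top0.png')
a=cv2.resize(im[150:240,165:265],(400,360),interpolation=cv2.INTER_CUBIC)
b=cv2.resize(im[135:225,315:415],(400,360),interpolation=cv2.INTER_CUBIC)
cv2.imwrite('pics/crop1.png',np.hstack([a,b])[:,:,::-1])
print(ray(p,256,192,0),p['mtx'],-p['R'].T@p['t'].ravel())
for n,u,v in [('pad',212,195),('small',179,165),('car',361,180),('base',280,370)]: print(n,ray(p,u,v,0).round())
C=cloud(p,d); 
for n,(u0,u1,v0,v1) in dict(car=(315,408,138,226),work=(165,265,150,240)).items():
    z=C[v0:v1,u0:u1,2]; print(n,np.percentile(z,[1,5,50,95,99,100]).round())
```

```text
[602.13257104  59.91863958   0.        ] [[416.72564528   0.         260.75285401]
 [  0.         416.72564528 190.43543427]
 [  0.           0.           1.        ]] [ 402.91922032   50.19914186 1201.16347092]
pad [592. 188.   0.]
small [681. 288.   0.]
car [ 641. -248.    0.]
base [111. -11.   0.]
car [-779.   -8.   12.  111.  143. 1201.]
work [-7.000e+00 -6.000e+00 -1.000e+00  8.800e+01  9.300e+01  1.201e+03]
```

View pics/crop1.png

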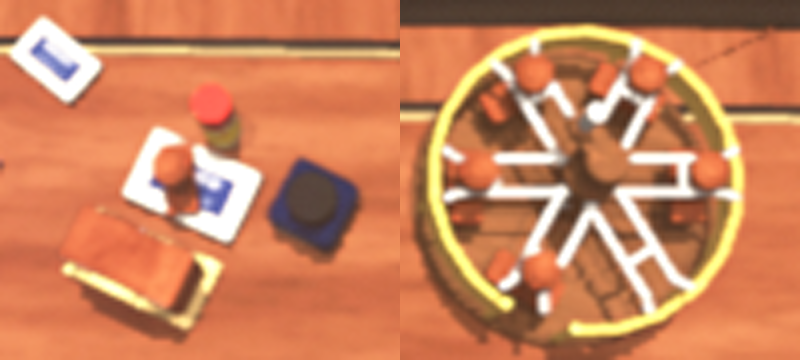

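Left crop: the stamp (knob at 172,165) stands on the larger white and blue pad, which is confirmed as the one meant. Around it are the glue stick (212,105), clock (140,260) and ink bottle (313,198). Right crop: the empty fork points lower right (660,270), the gap is at the lower left (540,318), and the peg is at (597,110).

```bash
cat >> h.py <<'E'
from scipy.spatial.transform import Rotation as Ro
def st():
    s=bot.sense(); R=Ro.from_rotvec(s['ee_rot']).as_matrix(); return s,s['eef_pos'],R
def plan(x,y,z,yaw=None):
    "yaw = world angle (deg) of the tool's y axis, mod 180; shift given in present tool axes; turn to apply after"
    s,p,R=st(); d=R.T@(np.array([x,y,z])-p)/1000
    cur=np.degrees(np.arctan2(R[1,1],R[0,1])); 
    t=None if yaw is None else (cur-yaw+90)%180-90
    print('t',s['time'].round(2) if hasattr(s['time'],'round') else s['time'],'pos',p.round(1),'cur yaw',round(cur,1),'tilt z',R[:,2].round(4),'shift m',d.round(4),'turn',t,'q7',s['joint_positions'][6].round(2))
def circ(P):
    A=np.c_[2*P,np.ones(len(P))]; s=np.linalg.lstsq(A,(P**2).sum(1),rcond=None)[0]
    return s[:2],np.sqrt(s[2]+s[0]**2+s[1]**2)
E
python3 - <<'E'
from h import *
im,d,p=ld('top0.png')
h=cv2.cvtColor(im,cv2.COLOR_RGB2HSV)
m=cv2.inRange(h,(22,120,120),(34,255,255)); m[:, :315]=0; m[:,410:]=0; m[:135]=0;m[230:]=0
v,u=np.nonzero(m); P=np.array([ray(p,a,b,78) for a,b in zip(u,v)])[:,:2]
c,r=circ(P)
for _ in range(5):
    e=np.abs(np.hypot(*(P-c).T)-r); P2=P[e<5]; c,r=circ(P2)
print('ring',c,r,len(P),len(P2))
a=np.sort(np.degrees(np.arctan2(*(P2-c).T[::-1]))%360); g=np.diff(a); i=g.argmax(); print('gap',a[i],a[i+1],g[i],'mid',(a[i]+a[i+1])/2-360)
pk=ray(p,315+197/4,135+108/4,172); print('peg',pk, np.degrees(np.arctan2(*(pk[:2]-c)[::-1])),np.hypot(*(pk[:2]-c)))
f=ray(p,315+243/4,135+255/4,90); print('forkmid',np.degrees(np.arctan2(*(f[:2]-c)[::-1])),np.hypot(*(f[:2]-c)))
print('knob',ray(p,165+172/4,150+163/4,85),'glue',ray(p,165+211/4,150+104/4,92),'clock',ray(p,165+137/4,150+253/4,88),'ink',ray(p,165+312/4,150+197/4,64))
w=bot.camera_params('wrist'); s,pp,R=st(); cw=-w['R'].T@w['t'].ravel(); print('cam in tool',R.T@(cw-pp),'axes\n',(R.T@w['R'].T).round(3),w['mtx'][0])
plan(600,190,400); plan(c[0],c[1],400)
E
```

```text
ring [ 627.90200482 -228.9022394 ] 104.48116819621575 328 327
gap 149.05017281719216 172.2363044077167 23.186131590524525 mid -199.3567613875456
peg [ 653.61085919 -215.26544584  172.        ] 27.942900469956452 29.10167231786364
forkmid -147.67406851457105 66.06018589320107
knob [590.12767307 189.561552    85.        ] glue [629.81998252 163.48717613  92.        ] clock [528.18522911 210.76503895  88.        ] ink [570.88461439  95.01208418  64.        ]
cam in tool [  75.4979185    -0.1555316  -119.51693871] axes
 [[ 0.001 -0.955 -0.298]
 [ 1.     0.001  0.001]
 [-0.    -0.298  0.955]] [265.29500425   0.         255.16280632]
t 0.1 pos [228.6 634.6 255.4] cur yaw 70.2 tilt z [-5.0e-04 -1.6e-03 -1.0e+00] shift m [-0.5001 -0.2926 -0.1441] turn None q7 -0.08
t 0.1 pos [228.6 634.6 255.4] cur yaw 70.2 tilt z [-5.0e-04 -1.6e-03 -1.0e+00] shift m [-0.6684 -0.6772 -0.1434] turn None q7 -0.08
```

{"name": "send_rows", "arguments": {"increments": "-0.043 -0.025 -0.01 0 1;-0.043 -0.025 -0.01 0 1;-0.043 -0.025 -0.01 0 1;-0.043 -0.025 -0.01 0 1;-0.043 -0.025 -0.01 0 1;-0.043 -0.025 -0.01 0 1;-0.043 -0.025 -0.01 0 1;-0.043 -0.025 -0.01 0 1;-0.043 -0.025 -0.01 0 1;-0.043 -0.025 -0.01 0 1;-0.043 -0.025 -0.01 0 1;0 0 0 0 1"}}

```text
time: 1.6
eef_pos: [583.3, 210.9, 366.8]
ee_rot: [0.553, 3.09, -0.002]
ft_force: [0.3, -0.8, -0.8]
opening: 0.999
gripper_force: 0.0
```

Run:
```python
from h import *
snap('wrist','w1.png'); print(st()[1]); plan(627.9,-228.9,370,-19.4)
```

```text
[581.55688122 213.7767961  366.15119992]
t 1.65 pos [581.6 213.8 366.2] cur yaw 69.9 tilt z [ 1.e-04 -6.e-04 -1.e+00] shift m [-0.1954 -0.3999 -0.0036] turn 89.33639631352361 q7 0.84
```

View pics/w1.png

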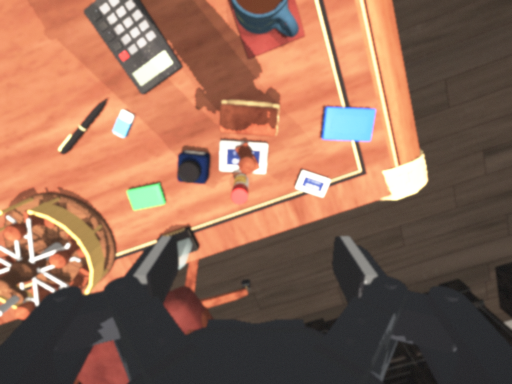

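The wrist view shows the pad at (244,157) with the stamp on it, the ink bottle (194,166), glue stick (240,187), clock (250,115), and the carousel at left. Next, over to the peg.

{"name": "send_rows", "arguments": {"increments": "-0.024 -0.042 0.005 0 1;-0.024 -0.042 0.005 0 1;-0.024 -0.042 0.005 0 1;-0.024 -0.042 0.005 0 1;-0.024 -0.042 0.005 0 1;-0.024 -0.042 0.005 0 1;-0.024 -0.042 0.005 0 1;-0.024 -0.042 0.005 0 1;-0.024 -0.042 0.005 0 1;0 0 0 -10 1;0 0 0 -10 1;0 0 0 -10 1"}}

```text
time: 3.15
eef_pos: [655.8, -210.6, 320.3]
ee_rot: [0.291, -3.127, -0.003]
ft_force: [0.2, -0.5, -0.4]
opening: 1.001
gripper_force: 0.0
```

{"name": "send_rows", "arguments": {"increments": "0 0 0 -10 0.2;0 0 0 -8 0.2;0 0 0 0 0.2;0 0 0 0 0.2"}}

```text
time: 3.65
eef_pos: [655.7, -211.8, 320.9]
ee_rot: [0.763, -3.047, -0.001]
ft_force: [-0.9, -0.4, 0.7]
opening: 0.605
gripper_force: 0.0
```

Run:
```python
from h import *
im,d,p=snap('wrist','w2.png'); plan(655,-215,176,118)
print(proj(p,[654,-215,172]),proj(p,[627.9,-228.9,140]))
```

```text
t 3.7 pos [ 655.7 -212.   321. ] cur yaw 118.1 tilt z [-4.e-04  4.e-04 -1.e+00] shift m [ 0.002  -0.0024  0.145 ] turn 0.11191919916323911 q7 2.36
[253.56610879 178.7799548 ] [253.72199546 146.0763435 ]
```

View pics/w2.png

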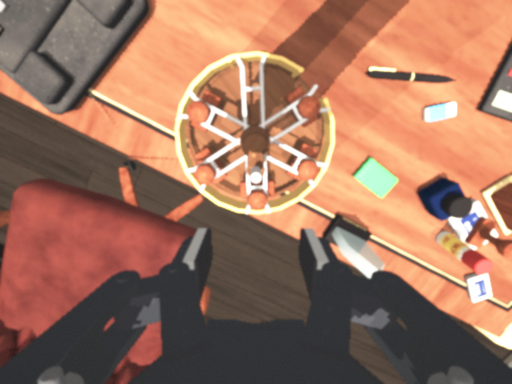

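Wrist view: the peg's bright top is at (256,178), the column top near (256,144), the empty fork points up at (252,80), and the gap is at the upper right around (305,90).

Run:
```python
from h import *
im,d,p=ld('w2.png')
c=np.array([627.9,-228.9])
h=cv2.cvtColor(im,cv2.COLOR_RGB2HSV)
m=((h[...,1]<60)&(h[...,2]>150)).astype(np.uint8); m2=m.copy(); m2[:168]=0;m2[190:]=0;m2[:,:248]=0;m2[:,265:]=0
v,u=np.nonzero(m2); print(len(u),u.min(),u.max(),v.min(),v.max(),u.mean(),v.mean())
pk=ray(p,u.mean(),v.mean(),172); print('peg',pk)
# ring
r=cv2.inRange(h,(22,110,110),(36,255,255)); r[220:]=0;r[:,:165]=0;r[:,345:]=0
v,u=np.nonzero(r); P=np.array([ray(p,a,b,78) for a,b in zip(u,v)])[:,:2]
cc,R=circ(P)
for _ in range(8): e=np.abs(np.hypot(*(P-cc).T)-R); Q=P[e<5]; cc,R=circ(Q)
print('ring',cc,R,len(P),len(Q))
a=np.sort(np.degrees(np.arctan2(*(Q-cc).T[::-1]))%360); g=np.diff(a); i=g.argmax(); print('gap',a[i],a[i+1],(a[i]+a[i+1])/2)
v,u=np.nonzero(m[55:120,225:280]); u=u+225;v=v+55
F=np.array([ray(p,x,y,90) for x,y in zip(u,v)])[:,:2]-cc; rr=np.hypot(*F.T); an=np.degrees(np.arctan2(*F.T[::-1]))%360
for lo in (40,50,70,80):
    s=(rr>lo)&(rr<lo+10)&(abs(an-208)<25); k=an[s]; print(lo,s.sum(),k.min(),k.max(),k.mean())
print(np.degrees(np.arctan2(*(pk[:2]-cc)[::-1])),np.hypot(*(pk[:2]-cc)))
plan(pk[0],pk[1],177)
```

```text
310 248 264 168 189 255.9774193548387 179.48387096774192
peg [ 653.48126659 -212.41172264  172.        ]
ring [ 625.65860976 -227.78087491] 102.13008534417925 271 234
gap 148.03350540594215 174.21259671382623 161.12305105988418
40 93 192.84475892308637 232.94989209454275 213.95149789378704
50 90 195.84899610780005 228.97369716149197 213.73908301119013
70 94 200.63233300837393 223.90658439358822 212.21783117409842
80 88 201.645904178175 221.79973998817582 212.13807618721546
28.91612900332123 31.785390895418804
t 3.7 pos [ 655.7 -212.   321. ] cur yaw 118.1 tilt z [-4.e-04  4.e-04 -1.e+00] shift m [0.0021 0.0006 0.144 ] turn None q7 2.36
```

{"name": "send_rows", "arguments": {"increments": "0.004 0.001 0.036 0 0.2;0 0 0.036 0 0.1;0 0 0.036 0 0;0 0 0.036 0 0;0 0 0 0 0;0 0 0 0 -1;0 0 0 0 -1;0 0 0 0 -1;0 0 0 0 -1;0 0 0 0 -1", "force": 40}}

```text
time: 4.95
eef_pos: [652.7, -213.7, 179.5]
ee_rot: [-0.764, 3.044, -0.001]
ft_force: [-0.9, 1.8, 6.7]
opening: 0.12
gripper_force: 39.2
```

{"name": "send_rows", "arguments": {"increments": "0.0001 -0.0025 0 5.1 -1;0.0001 -0.0025 0 5.1 -1;0.0001 -0.0025 0 5.1 -1;0.0001 -0.0025 0 5.1 -1;0.0001 -0.0025 0 5.1 -1;0.0001 -0.0025 0 5.1 -1;0.0001 -0.0025 0 5.1 -1;0.0001 -0.0025 0 5.1 -1;0.0001 -0.0025 0 5.1 -1;0.0001 -0.0025 0 5.1 -1;0 0 0 0 -1;0 0 0 0 -1"}}

```text
time: 6.45
eef_pos: [654.3, -238.9, 179.5]
ee_rot: [0.621, 3.075, -0.001]
ft_force: [-0.1, 1.0, 4.9]
opening: 0.119
gripper_force: 39.2
```

Run:
```python
from h import *
im,d,p=snap('top','top2.png'); plan(654,-238,177)
cv2.imwrite('pics/crop2.png',cv2.resize(im[135:235,310:420],(660,600),interpolation=cv2.INTER_CUBIC)[:,:,::-1])
```

```text
t 6.5 pos [ 654.3 -238.9  179.6] cur yaw 67.2 tilt z [ 0.0042 -0.0016 -1.    ] shift m [0.0006 0.0007 0.0026] turn None q7 1.66
```

View pics/crop2.png

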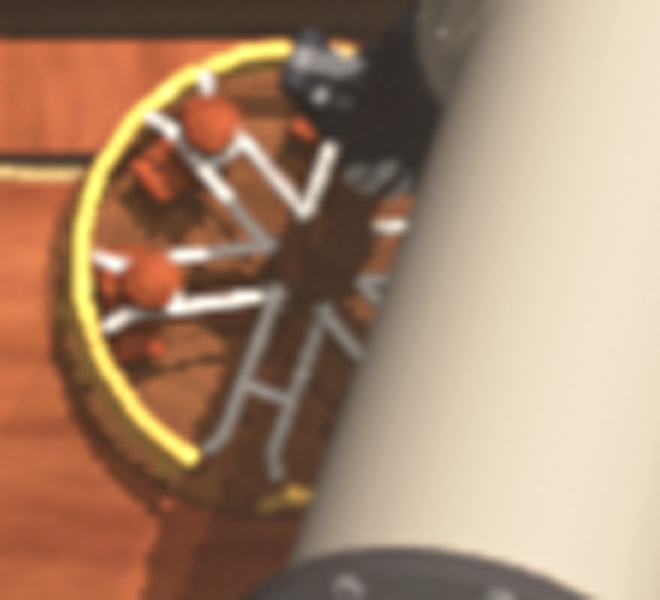

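The fork tips are at crop (207,450) and (275,475), and the gap ends are at (197,460) and about (265,503). I'll compare the angles numerically.

Run:
```python
from h import *
im,d,p=ld('top2.png'); c=np.array([628.2,-228.4])
for n,x,y,z in [('tipL',210,448,93),('tipR',276,472,93),('sL',228,418,90),('sR',280,432,90),('crossmid',266,390,90),('gapL',196,460,78),('gapR',266,500,78)]:
    q=ray(p,310+x/6,135+y/6,z)[:2]-c; print(n,np.degrees(np.arctan2(q[1],q[0])),np.hypot(*q))
```

```text
tipL 150.80985676458604 99.65648016661369
tipR 168.73783723385992 99.388862769198
sL 151.5399378126337 83.02864766644434
sR 168.2885245648967 80.76932570159454
crossmid 159.78196369586007 64.07082141152861
gapL 150.18046556214026 104.49073664967403
gapR 169.15492326258365 110.45707951704802
```

Fork at about 159.8° against the gap at 160.7°: it stands square. Now release, rise and go to view the stamp.

{"name": "send_rows", "arguments": {"increments": "0 0 0 0 0;0 0 0 0 0;0 0 0 0 0;0 0 -0.03 0 0;0 0 -0.04 0 0;0.0217 0.041 -0.01 0 0;0.0217 0.041 0 0 0;0.0217 0.041 0 0 0;0.0217 0.041 0 0 0;0.0217 0.041 0 0 0;0.0217 0.041 0 0 0;0.0217 0.041 0 0 0"}}

```text
time: 8.0
eef_pos: [623.8, 86.9, 257.3]
ee_rot: [-0.621, -3.079, -0.0]
ft_force: [0.5, -0.2, 0.2]
opening: 0.501
gripper_force: 0.0
```

{"name": "send_rows", "arguments": {"increments": "0.0217 0.041 0 0 0;0.0217 0.041 0 0 0;0 0 0.02 3 0;0 0 0 0 0;0 0 0 0 0;0 0 0 0 0"}}

```text
time: 8.75
eef_pos: [616.6, 176.9, 238.2]
ee_rot: [0.703, 3.061, 0.001]
ft_force: [0.4, 0.4, 0.9]
opening: 0.497
gripper_force: 0.0
```

Run:
```python
from h import *
im,d,p=snap('wrist','w3.png'); plan(590,189.5,230); print(bot.sense()['opening'])
im=im.copy(); u,v=proj(p,[590,189.5,75]).astype(int); print(u,v)
cv2.imwrite('pics/crop3.png',cv2.resize(im[max(0,v-100):v+100,u-130:u+130],(780,600),interpolation=cv2.INTER_CUBIC)[:,:,::-1]); print(max(0,v-100),u-130)
```

```text
t 8.8 pos [616.5 177.1 238.1] cur yaw 64.1 tilt z [ 1.1e-03  4.0e-04 -1.0e+00] shift m [ 0.0293 -0.0004  0.0081] turn None q7 0.91
0.49803540993406664
254 151
51 124
```

View pics/crop3.png

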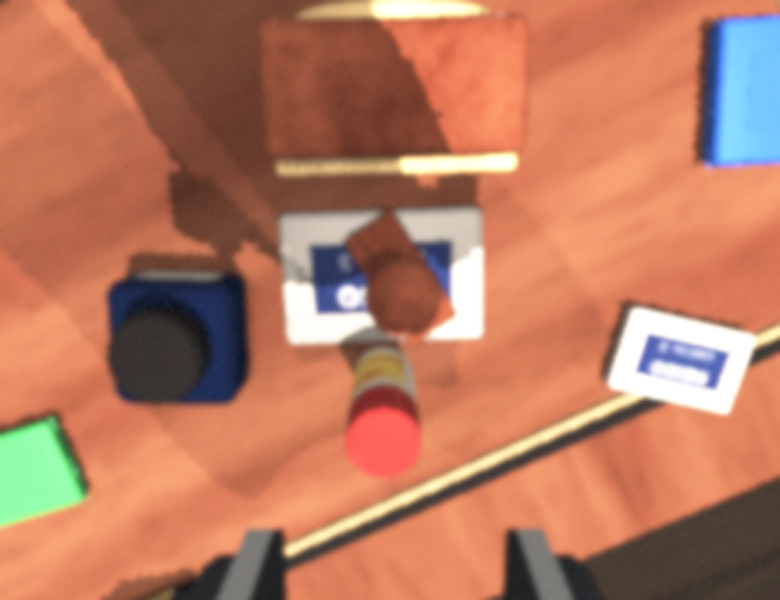

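The crop shows the stamp's knob at (404,293), with the plate's long edge from (388,210) to (453,312) and its far corner at (347,243). The glue stick's top is at (383,438), the clock face's near edge at about y=170, and the ink bottle at (178,340).

Run:
```python
from h import *
im,d,p=ld('w3.png')
def q(x,y,z): return ray(p,124+x/3,51+y/3,z)[:2]
A,B,C=q(388,210,29),q(453,312,29),q(347,243,29)
dl=B-A; ds=C-A; print('long',np.hypot(*dl),np.degrees(np.arctan2(*dl[::-1]))%180,'short',np.hypot(*ds),np.degrees(np.arctan2(*ds[::-1]))%180,'centre from corners',(B+C)/2)
print('knob@75',q(404,293,75),'glue',q(383,438,92),'clock near edge',q(278,170,88),q(518,160,88),q(278,170,0),q(518,160,0))
print('knobsides',q(366,293,73),q(441,293,73))
P=[q(*a,16) for a in [(280,212),(482,207),(484,335),(290,343)]]; print('pad',np.mean(P,0),np.hypot(*(P[1]-P[0])))
m=(P[0]-P[1]);print('pad yaw',np.degrees(np.arctan2(*m[::-1]))%180)
plan(590,189.5,110)
```

```text
long 49.218473633199714 7.406031838132864 short 21.11137035891097 102.1333553375934 centre from corners [590.06795757 193.25132393]
knob@75 [589.55244586 194.31477342] glue [630.05744048 166.44725694] clock near edge [533.93859344 175.49687325] [564.94288789 246.70133924] [529.19689879 164.32230936] [570.32146883 258.76900136]
knobsides [583.92299126 181.96776062] [595.60820289 206.12261602]
pad [587.79242732 186.56740245] 84.13430063360995
pad yaw 65.56506263010307
t 8.8 pos [616.5 177.1 238.1] cur yaw 64.1 tilt z [ 1.1e-03  4.0e-04 -1.0e+00] shift m [ 0.0294 -0.0005  0.1281] turn None q7 0.91
```

{"name": "send_rows", "arguments": {"increments": "0.031 0.003 0.02 0 0.2;0 0 0.03 0 0.2;0 0 0.03 0 0.2;0 0 0.03 0 0.2;0 0 0.025 0 0.2;0 0 0.013 0 0.2;0 0 0 0 0.2;0 0 0 0 0.2", "force": 30}}

```text
time: 9.8
eef_pos: [590.2, 194.2, 90.4]
ee_rot: [0.702, 3.061, 0.002]
ft_force: [-0.6, 0.1, 0.4]
opening: 0.599
gripper_force: 0.0
```

Run:
```python
from h import *
plan(590,193.5,90,64); print(bot.sense()['ft_force'])
```

```text
t 9.8 pos [590.2 194.2  90.4] cur yaw 64.2 tilt z [ 1.7e-03  7.0e-04 -1.0e+00] shift m [-0.0001 -0.0007  0.0004] turn 0.17226538620364806 q7 0.92
[-0.64373201  0.14982917  0.36894166]
```

{"name": "send_rows", "arguments": {"increments": "0 0 0 0 -1;0 0 0 0 -1;0 0 0 0 -1;0 0 0 0 -1;0 0 0 0 -1;0 0 0 0 -1;0 0 -0.005 0 -1;0 0 -0.025 0 -1;0 0 -0.03 0 -1;0 0 -0.03 0 -1;0 0 -0.02 0 -1;0 0 0 0 -1", "force": 40}}

```text
time: 11.3
eef_pos: [590.2, 194.3, 200.9]
ee_rot: [0.701, 3.06, 0.003]
ft_force: [-0.5, 0.7, -1.3]
opening: 0.291
gripper_force: 39.4
```

Run:
```python
from h import *
im,d,p=snap('wrist','w4.png'); s=bot.sense(); print(s['opening'],s['gripper_force'],s['ft_force'])
plan(490,-180,200,36); 
cv2.imwrite('pics/crop4.png',im[120:384,100:420][:,:,::-1])
```

```text
0.2935096132258988 39.38845146680251 [-0.35058995  0.10917311 -0.89150016]
t 11.35 pos [589.4 194.2 199.5] cur yaw 64.2 tilt z [ 8.e-04  6.e-04 -1.e+00] shift m [-0.0734 -0.3801 -0.0008] turn 28.194468163067512 q7 0.88
```

View pics/crop4.png

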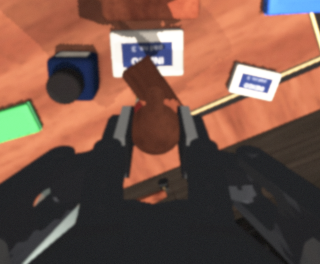

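The stamp is held upright between the fingers, with the plate's corner at (152,57) and its long edge running to (178,98). Next, its yaw in the grip while moving over.

{"name": "send_rows", "arguments": {"increments": "-0.005 -0.024 0 0 -1;-0.005 -0.048 0 0 -1;-0.005 -0.048 0 0 -1;-0.005 -0.048 0 0 -1;-0.005 -0.048 0 0 -1;-0.005 -0.048 0 0 -1;-0.005 -0.048 0 0 -1;-0.005 -0.048 0 0 -1;0 -0.024 0 9.4 -1;0 0 0 9.4 -1;0 0 0 9.4 -1;0 0 0 0 -1"}}

```text
time: 12.85
eef_pos: [456.5, -169.8, 198.4]
ee_rot: [-1.426, -2.797, 0.002]
ft_force: [-1.0, -0.4, -0.6]
opening: 0.284
gripper_force: 39.4
```

Run:
```python
from h import *
im,d,p=ld('w4.png')
A,B,C=[ray(p,100+x,120+y,138)[:2] for x,y in [(152,57),(178,98),(125,72)]]
print('long@4',np.degrees(np.arctan2(*(B-A)[::-1]))%180,'short',np.hypot(*(C-A)),np.degrees(np.arctan2(*(C-A)[::-1]))%180-90)
im,d,p=snap('wrist','w5.png'); plan(458,-168.8,122.5,36); print(bot.sense()['joint_positions'].round(2),bot.sense()['opening'])
cv2.imwrite('pics/crop5.png',cv2.resize(im[60:280,120:400],(764,600),interpolation=cv2.INTER_CUBIC)[:,:,::-1])
```

```text
long@4 5.618748259368989 short 22.52338574883453 4.0422071351169535
t 12.9 pos [ 456.8 -169.6  198.5] cur yaw 36.1 tilt z [-1.8e-03 -1.0e-04 -1.0e+00] shift m [-0.0001  0.0016  0.076 ] turn 0.11726336007092186 q7 1.07
[-0.28  0.27  0.6   2.08 -0.2   0.85  1.07] 0.29445925485158925
```

View pics/crop5.png

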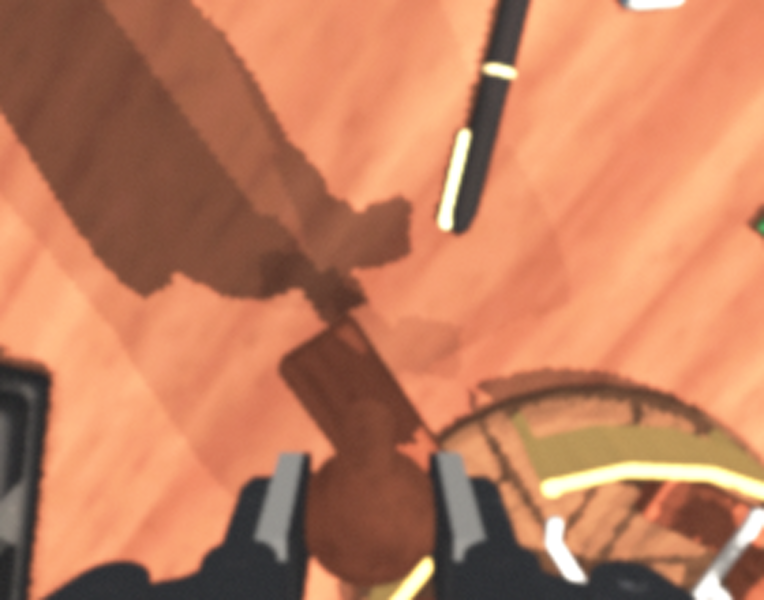

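The held stamp's plate corners are at crop (350,318) and (283,362), with its right edge running to (430,435). The gap post is at (550,488) and a fork tip at (555,520).

Run:
```python
from h import *
im,d,p=ld('w5.png')
def q(x,y,z): return ray(p,120+x*280/764,60+y*220/600,z)[:2]
A,B,C,D=[q(x,y,137) for x,y in [(350,318),(430,435),(283,362),(335,450)]]
f=lambda a,b:np.degrees(np.arctan2(*(b-a)[::-1]))%180
print('right',f(A,B),'left',f(C,D),'short',f(A,C)+90,np.hypot(*(A-C)))
mid=(A+C)/2; print('endmid',mid,'-> centre',mid+26*np.array([np.cos(np.radians(160.7)),np.sin(np.radians(160.7))])*np.array([1,1]),mid-26*np.array([np.cos(np.radians(160.7)),np.sin(np.radians(160.7))]))
c=np.array([628,-228.3])
for n,x,y,z in [('postL',550,488,78),('tip',553,525,94)]:
    k=q(x,y,z)-c; print(n,np.hypot(*k),np.degrees(np.arctan2(*k[::-1])))
```

```text
right 159.25722643513956 left 153.82041364602154 short 160.07894014989677 21.378457872704544
endmid [ 432.52282988 -159.82385441] -> centre [ 407.98400514 -151.2304802 ] [ 457.06165462 -168.41722862]
postL 103.26706910420354 147.23741616988443
tip 98.67433063538962 149.73101600151597
```

{"name": "send_rows", "arguments": {"increments": "0.0006 0.0025 0.025 -1 -1;0 0 0.025 0 -1;0 0 0.02 0 -1;0 0 0.006 0 -1;0 0 0 0 -1;0 0 0 0 -1"}}

```text
time: 13.65
eef_pos: [460.2, -167.4, 124.0]
ee_rot: [1.401, 2.811, 0.001]
ft_force: [-0.6, 0.6, -1.1]
opening: 0.291
gripper_force: 39.4
```

Run:
```python
from h import *
plan(514.1,-187.5,122.5,37);plan(557.4,-203,122.5,37)
```

```text
t 13.65 pos [ 460.2 -167.4  124. ] cur yaw 37.0 tilt z [ 1.2e-03 -1.0e-04 -1.0e+00] shift m [-0.0485  0.0309  0.0015] turn 0.01614028881758145 q7 1.18
t 13.65 pos [ 460.2 -167.4  124. ] cur yaw 37.0 tilt z [ 1.2e-03 -1.0e-04 -1.0e+00] shift m [-0.087   0.0561  0.0016] turn 0.01614028881758145 q7 1.18
```

{"name": "send_rows", "arguments": {"increments": "-0.0081 0.0052 0 0 -1;-0.0081 0.0052 0 0 -1;-0.0081 0.0052 0.001 0 -1;-0.0081 0.0052 0 0 -1;-0.0081 0.0052 0 0 -1;-0.0081 0.0052 0 0 -1;0 0 0 0 -1;0 0 0 0 -1"}}

```text
time: 14.65
eef_pos: [513.6, -187.1, 122.1]
ee_rot: [-1.402, -2.811, 0.0]
ft_force: [-0.7, 0.5, -1.0]
opening: 0.292
gripper_force: 39.4
```

Run:
```python
from h import *
plan(557.4,-203,122.5,37)
a=snap('wrist','w6.png')[0]; b=snap('top','top6.png')[0]; c=snap('scene','scene6.png')[0]
cv2.imwrite('pics/m6.png',np.hstack([cv2.resize(a[120:320,150:400],(500,400)),cv2.resize(c[240:360,265:355],(300,400),interpolation=cv2.INTER_CUBIC)])[:,:,::-1])
```

```text
t 14.65 pos [ 513.6 -187.1  122.1] cur yaw 37.0 tilt z [-6.e-04  2.e-04 -1.e+00] shift m [-0.039   0.0255 -0.0004] turn -0.023369884950525943 q7 1.2
```

View pics/m6.png

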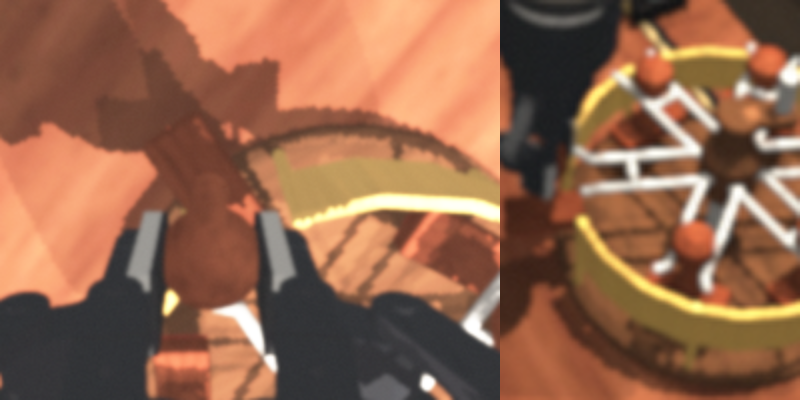

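Left (wrist): the plate has entered between the gap ends, yellow at (170,300) and (298,222), and the knob is in front of the fork tips. Right (scene): the empty fork lies at (600,170), with the stamp at the gap at (568,205). No contact, so I'll continue.

{"name": "send_rows", "arguments": {"increments": "-0.0065 0.0043 0 0 -1;-0.0065 0.0043 0 0 -1;-0.0065 0.0043 0 0 -1;-0.0065 0.0043 0 0 -1;-0.0065 0.0042 0 0 -1;-0.0065 0.0042 0 0 -1;0 0 0 0 -1;0 0 0 0 -1"}}

```text
time: 15.8
eef_pos: [557.7, -202.9, 122.2]
ee_rot: [-1.402, -2.811, 0.0]
ft_force: [-0.4, -0.1, -0.5]
opening: 0.294
gripper_force: 39.5
```

Run:
```python
from h import *
plan(557.4,-203,122.5,37); print(bot.sense()['ft_force'],bot.sense()['moment'])
```

```text
t 15.8 pos [ 557.7 -202.9  122.2] cur yaw 37.0 tilt z [-3.e-04  1.e-04 -1.e+00] shift m [ 0.0001 -0.0003 -0.0003] turn -0.0199435194454054 q7 1.21
[-0.42532799 -0.08058435 -0.47002911] [ 0.00379856 -0.03360347  0.00751815]
```

{"name": "send_rows", "arguments": {"increments": "0 0 0 9 -1;0 0 0 9 -1;0 0 0 9 -1;0 0 0 9 -1;0 0 0 9 -1;0 0 0 9 -1;0 0 0 9 -1;0 0 0 9 -1;0 0 0 9 -1;0 0 0 9 -1;0 0 0 0 -1"}}

```text
time: 17.18
eef_pos: [557.7, -202.6, 122.1]
ee_rot: [2.978, 0.999, -0.001]
ft_force: [-0.4, 0.3, -0.8]
opening: 0.288
gripper_force: 39.5
```

Run:
```python
from h import *
plan(556,-202.5,115.5,-53); print(bot.sense()['ft_force'],bot.sense()['moment'])
```

```text
t 17.175 pos [ 557.7 -202.6  122.1] cur yaw -52.9 tilt z [-6.e-04 -3.e-04 -1.e+00] shift m [-0.0013 -0.0011  0.0066] turn 0.08520459918713641 q7 -0.05
[-0.41007782  0.29303548 -0.84910844] [ 0.0319717  -0.04959965 -0.01197318]
```

{"name": "send_rows", "arguments": {"increments": "-0.001 -0.001 0.002 0 -1;0 0 0.002 0 -1;0 0 0.002 0 -1;0 0 0 0 -1;0 0 0 0 -1"}}

```text
time: 17.8
eef_pos: [556.5, -202.6, 116.2]
ee_rot: [-2.979, -0.997, -0.0]
ft_force: [-0.3, 1.0, -0.4]
opening: 0.294
gripper_force: 39.5
```

{"name": "send_rows", "arguments": {"increments": "0 0 0.001 0 -1;0 0 0.001 0 -1;0 0 0 0 -1;0 0 0 0 -1"}}

```text
time: 18.3
eef_pos: [556.3, -203.0, 115.1]
ee_rot: [-2.979, -0.996, -0.0]
ft_force: [-3.3, 2.3, 8.8]
opening: 0.287
gripper_force: 41.8
```

Contact at the expected height, so I release, then rise.

{"name": "send_rows", "arguments": {"increments": "0 0 -0.0005 0 -0.3;0 0 0 0 -0.2;0 0 0 0 -0.1;0 0 0 0 0;0 0 0 0 0;0 0 0 0 0;0 0 -0.01 0 0;0 0 -0.02 0 0;0 0 -0.04 0 0;0 0 -0.05 0 0;0 0 -0.05 0 0;0 0 0 0 0"}}

```text
time: 19.8
eef_pos: [557.4, -203.9, 289.2]
ee_rot: [2.977, 0.995, 0.008]
ft_force: [-0.1, -0.4, -0.3]
opening: 0.503
gripper_force: 0.0
```

{"name": "send_rows", "arguments": {"increments": "-0.03 0 0 0 0;-0.03 0 0 0 0;0 0 0 0 0;0 0 0 0 0;0 0 0 0 0"}}

```text
time: 20.42
eef_pos: [508.8, -238.4, 284.5]
ee_rot: [-2.979, -0.998, 0.001]
ft_force: [0.6, 0.4, 0.3]
opening: 0.499
gripper_force: 0.0
```

Run:
```python
from h import *
plan(556,-203,280)
a,d,p=snap('wrist','w7.png'); b=snap('scene','scene7.png')[0]
u,v=proj(p,[556,-203,90]).astype(int); print(u,v)
v0,u0=max(0,v-70),max(0,u-90); print(u0,v0)
cv2.imwrite('pics/m7.png',np.hstack([cv2.resize(a[v0:v0+150,u0:u0+180],(480,400),interpolation=cv2.INTER_CUBIC),cv2.resize(b[245:360,270:390],(320,400),interpolation=cv2.INTER_CUBIC)])[:,:,::-1])
```

```text
t 20.425 pos [ 508.8 -238.4  284.5] cur yaw -53.0 tilt z [-5.e-04  2.e-04 -1.e+00] shift m [0.059  0.0002 0.0045] turn None q7 -0.13
254 121
164 51
```

View pics/m7.png

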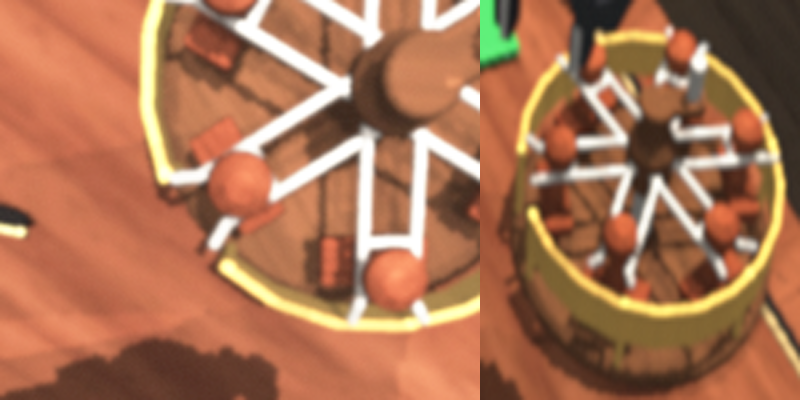

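Left (wrist): the stamp's knob (238,183) sits on the fork in the gap, between the ends (167,180) and (225,265), with its plate showing on both sides at (215,140) and (262,215), crosswise like the others. Right (scene): it hangs upright at (562,145). A quick numeric check comes before handing in.

Run:
```python
from h import *
im,d,p=ld('w7.png'); c=np.array([628,-228.3]); k=180/480
def q(x,y,z): return ray(p,164+x*k,51+y*k,z)[:2]
def pol(n,P): w=P-c; print(n,P.round(1),np.hypot(*w).round(1),np.degrees(np.arctan2(*w[::-1])).round(1))
pol('knob',q(238,183,97)); pol('gapA',q(167,180,78)); pol('gapB',q(223,265,78)); pol('tipA',q(172,178,92)); pol('tipB',q(213,245,92))
A,B=q(192,145,53),q(235,122,53); print('plate end edge',np.hypot(*(A-B)),np.degrees(np.arctan2(*(B-A)[::-1]))%180)
i=lambda x,y: C[int(51+y*k),int(164+x*k)].round(1)
C=cloud(p,d); print('depth knob',i(238,183),'plate',i(215,140),i(262,215))
```

```text
knob [ 557.1 -199.9] 76.4 158.2
gapA [ 538.3 -174.3] 104.7 149.0
gapB [ 522.8 -216.9] 105.8 173.8
tipA [ 541.6 -176.4] 100.8 149.0
tipB [ 529.3 -207.1] 101.0 167.9
plate end edge 22.834606521151635 153.8807171300432
depth knob [ 558.3 -198.9  116.2] plate [ 564.5 -179.6   56.3] [ 550.7 -218.6   52.9]
```

```bash
python3 -c "
from plant import bot
print(bot.close_job())"
```

```text
the job is handed in; nothing more can be done
None
```

I turned the carousel, hung the stamp crosswise on the empty fork, let go and handed the job in; the verdict was not shown. My last measurement put the fork about 3 mm off the gap's centre and the stamp about 2 mm from its seat; I saw no contact with the glue stick, clock or ink bottle, but did not re-measure them.

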